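Dip the pH electrode in the beaker, then raise it to the second stop and hold it

ROBOT

A 6-joint arm with a two-finger parallel gripper is mounted at the origin on the work surface. World frame = base frame: x ahead of the robot, y to its left, z up, the work surface at z = 0. Lengths are in m, angles in rad, forces in N, time in s.
With the tool pointing down it reaches from about 0.35 to 0.775 m from the base axis. Payload 7.3 kg.
Tool frame: the origin (TCP) lies midway between the tips of the shut fingers; the grasp point (between the pads) lies 19 mm behind it (robot.tcp_to_grasp is the distance from the TCP to the grasp point, in m); z points along the fingers, y is the line along which they close (so a half turn about z gives the same grasp; the last joint's range is limited). The gripper opens to 92 mm and grips with 3 to 60 N. Pads are 19 mm wide; open, the fingers measure 130 mm over their backs; the gripper's body (75 mm by 190 mm) begins 47 mm behind the grasp point.
Start: joints at [-1.372, 0.342, 1.524, -0, 1.275, -0.146], TCP at [0.177, -0.494, 0.188] pointing down, gripper open.
Joint ranges: [-2.53, 2.53], [-0.77, 2.02], [0.04, 2.7], [-1, 4.14], [0.28, 2.66], [-3.11, 3.11]. Speed limits (rad/s): [2.57, 2.57, 3.14, 3.14, 3.14, 3.14].

INTERFACE

Orientations are given as [roll, pitch, yaw] about the fixed x, y, z axes, in that order (R = Rz(yaw) Ry(pitch) Rx(roll)).
In Python, from cell import readout, cams, ticket, robot gives the robot as it stands. The module is installed in compiled form; this text tells all that it offers.
- The arm moves only by the tool jog_arm, never from a script. Its argument "plan" is a list of rows, each a list of 5 numbers: the shift along the world's x, y, z each as a share of 0.08 m, from -1 to 1, then the turn about the world's z as a share of 90 degrees, from -1 to 1, then the opening, from -1 (shut) to 1 (fully open). A call has 1 to 12 rows; each row is the pose to reach, as a shift and turn from the pose commanded when the call began; what a row does not reach only later rows make up. A row lasts 1/10 s, in which the tool goes at most 50 mm and 8.59 degrees, less where a joint would pass 70% of its speed; a pose out of reach is approached as far as the arm can. A call with a number of a shift or a turn outside -1 to 1 is refused whole. A call with a gripper value outside its range is refused whole. The fingers move at their own pace and stop on an object; "squeeze" is the grip in N (left out, the last holds). Time passes only in rows, so rows that repeat a pose let the fingers close. It gives the time, the measured TCP pose, the force, the opening and the grip force at its end, in the units of the state.
- readout.observe(): the state, without advancing time (a new reading comes with each control period).
- cams.read_camera(name): name is "scene" or "top"; returns the picture (420x560x3 uint8, blue, green, red); there is no depth.
- cams.calibration(name): a dict with "K" (3x3 intrinsics, pixels), "k1" (the pictures are not rectified: a ray, as slopes to the right and down, at radius r is drawn at 1 + k1 r^2 times it, then the intrinsics apply), "world_from_camera" (4x4, takes a point from camera to world coordinates). Camera axes: x right, y down, z forward; pixel columns grow to the right and rows downward; lengths in m; the calibration is good to about 2 mm. A picture is of the moment at which its call begins. calibration takes no time and is no camera call.
- ticket.hand_in(): hands the job in; it is judged then, once.
The state is a dict: "time": time; "qpos": joint angles; "qvel": joint speeds; "joint_efforts": joint torques, N m; "tool_pos": TCP position; "tool_rot": TCP orientation; "contact_force": force on the tool from outside, world axes, zero at the start; "torque": the same for the moment, N m; "opening": finger opening in m; "grip_force": force on a finger pad.
Only numpy, scipy, OpenCV 4.12 (cv2) and the standard library are available. Lean on these libraries where they do the work, as an engineer would, in place of code of your own. Each camera call takes 0.05 s, during which the arm holds its last target. There are 200 camera calls.

TASK

Rinse the pH electrode on its telescopic stand: pinch the stand's head so that its release button is squeezed in, swing the electrode round over the middle of the beaker and lower it so that its tip dips well down into the beaker. Then pull the head up, past the first stop, all the way to the second stop, which does not lock, and finish while still holding it up there in the gripper, with the electrode over the beaker to drip off. Do not bump or touch the glass electrode, do not shift or tip the beaker, and leave the other things on the bench alone.

Things in the scene. Friction and masses are not known exactly. Their poses are not given: they have to be found in the camera images.
- stand: fixed electrode stand: grey foot plate 210 x 160 x 14 mm on the bench with an upright aluminium tube 30 mm wide (black collar 37 mm wide, top 163 mm above the bench). Origin on the bench under the tube's axis, z up; the plate reaches 160 mm to -x and 50 mm to +x. An 18 mm steel mast telescopes up out of the tube and carries head, arm and electrode (0.6 kg together)
- head: grey plastic head on the mast, a flat-sided block 42 (x) x 30 (y) x 44 mm high that swivels about the mast's axis; its +y and -y sides are for pinching, from above. Origin on the axis, 2 mm under the block. Its -x points along the arm, 14 mm wide, to a ring round the electrode 105 mm out. The electrode's cap ends 8 mm above the block's top. The release button is in the middle of the -y side
- head_grip (a point): middle of the head's block, on the mast's and swivel's axis: the point to grip. 189 mm above the bench when lift is 0
- button_face (a point): centre of the outer face of the black release button, a flat pad 23 mm wide and 30 mm high on the head's -y side; it stands out 6 mm from the head when free (so 36 mm from the button across to the far side) and moves 5 mm inward, along the head's +y
- release (a joint): travel of the release button, m: 0 out, 0.005 fully in. It springs back; 3 N starts it, 8 N presses it fully. From about 0.004 on it unlocks the mast. Pinching the head with 20 to 30 N presses it and holds the head without slipping
- lift (a joint): how far the mast is drawn out, m: 0 lower end stop; 0.070 first stop, where a sprung pin locks the mast (1 mm play) until the button is in, and where the run starts; 0.130 second stop, the firm upper end, which does not lock: let go there and the head sinks until the pin catches at the first stop. Friction 1 to 3 N; unlocked and not held, it sinks by its weight
- swing (a joint): swivel angle of tube, mast, head and electrode together in the foot's bearing, rad, from -1.2 to 1.2, positive anticlockwise seen from above; at 0 the arm points to the stand's -x. It turns at any lift with slight friction (0.06 N m) and stays where it is left
- electrode: glass pH electrode hanging upright from the end of the arm: shaft 12 mm wide, 118 mm long below a black cap 25 mm wide; it moves with the head. Fragile. Origin on its axis at the cap's underside
- electrode_tip (a point): lower end of the electrode's glass shaft, 105 mm from the swivel's axis: 43 mm above the bench when lift is 0, 113 mm at the first stop, 173 mm at the second stop
- beaker: small empty open beaker of translucent white plastic, 60 mm wide outside, wall 2.2 mm, 80 mm high, floor 3 mm thick, 60 to 110 g, standing loose on the stand's foot plate (14 mm above the bench), 94 to 112 mm from the mast's axis. Origin: centre of its underside, z up
- beaker_rim (a point): centre of the beaker's mouth, 94 mm above the bench, so that the electrode swings 17 to 19 mm clear above it at the first stop
- wash_bottle: bystander: white wash bottle, 70 mm wide, 207 mm high with its bent spout. Origin: centre of its underside
- vial_rack: bystander: red plastic rack 110 x 150 x 60 mm with small vials. Origin: centre of its underside
- buffer_jar: bystander: amber jar with a black cap, 64 mm wide, 85 mm high. Origin: centre of its underside
Mind the look-alikes: they are no part of the job. What is shaped like the beaker but green or pink is not meant.

How it is judged:
By the outcome, as a careful person would: the job done as asked, in the order asked, and still so for the second after the job is handed in, while the arm keeps its last pose, push and grip.
It also fails if it takes over 42 s, if anything falls off the work surface, if the arm or the gripper's body presses on something with over 40 N, if the wrist force passes 120 N, or if a joint passes its speed limit or range.

## Working session

There is one attempt and no reset: what is moved stays moved. The work goes in short steps, Python scripts to look and compute and a tool call to move; the robot and the scene stay as the last step left them, time stands still between calls to the robot, and variables do not carry over. Pictures are saved under pics/ and viewed, at most 10 in all, crops included, and the job is handed in when it is done.

Besides the shell and the picture viewer there is one more tool, called as name([rows], argument=value, ...), one row to a line, values as JSON. jog_arm: Moves the arm, as the interface text tells. Shift numbers are shares of 0.08 m and turn numbers shares of 90 degrees, none past 1 either way. Its arguments: {"type":"object","properties":{"plan":{"type":"array"},"squeeze":{"type":"number"}},"required":["plan"]}

```bash
mkdir -p pics
cat > h.py <<'E'
import numpy as np, cv2
from cell import readout, cams, ticket, robot
def ray(name,px):
    c=cams.calibration(name);K=np.array(c["K"]);k=c["k1"];T=np.array(c["world_from_camera"])
    d=np.array([(px[0]-K[0,2])/K[0,0],(px[1]-K[1,2])/K[1,1]]);u=d.copy()
    for _ in range(30): u=d/(1+k*(u@u))
    v=T[:3,:3]@np.array([u[0],u[1],1]);return T[:3,3],v/np.linalg.norm(v)
def onz(name,px,z):
    o,v=ray(name,px);return o+v*(z-o[2])/v[2]
def tri(a,b):
    o1,v1=ray("scene",a);o2,v2=ray("top",b)
    s=np.linalg.lstsq(np.c_[v1,-v2],o2-o1,rcond=None)[0]
    p,q=o1+s[0]*v1,o2+s[1]*v2;return (p+q)/2,np.linalg.norm(p-q)
def proj(name,P):
    c=cams.calibration(name);K=np.array(c["K"]);T=np.linalg.inv(np.array(c["world_from_camera"]))
    p=T[:3,:3]@np.array(P)+T[:3,3];u=p[:2]/p[2];u=u*(1+c["k1"]*(u@u));return K[0,0]*u[0]+K[0,2],K[1,1]*u[1]+K[1,2]
E
python3 - <<'E'
from h import *
for n in("scene","top"):
    cv2.imwrite(f"pics/{n}0.png",cams.read_camera(n)); c=cams.calibration(n);print(n,np.round(c["world_from_camera"],3)[:3],np.round(c["K"],1)[0],c["k1"])
print(readout.observe())
E
```

```text
scene [[ 0.73   0.594 -0.339  0.875]
 [ 0.684 -0.628  0.372 -0.442]
 [ 0.008 -0.503 -0.864  1.101]] [433.8   0.  284.5] 0.041753015681952464
top [[-1.000e-03 -9.930e-01  1.160e-01  3.420e-01]
 [-1.000e+00  0.000e+00 -8.000e-03 -2.500e-02]
 [ 8.000e-03 -1.160e-01 -9.930e-01  1.326e+00]] [392.1   0.  271.5] -0.10043507634050342
{'time': 0.1, 'qpos': array([-1.37203331e+00,  3.42639740e-01,  1.52489724e+00,  1.23913852e-07,
        1.27537546e+00, -1.46019691e-01]), 'qvel': array([ 0.00092029, -0.00243389, -0.00170519, -0.00170785, -0.00064704,
       -0.00081423]), 'joint_efforts': array([ 1.65080852e-03, -4.32002807e+01, -2.44695336e+01,  7.18797161e-02,
        5.26485499e-02, -5.64901188e-05]), 'tool_pos': array([ 0.17737823, -0.4937073 ,  0.18702986]), 'tool_rot': array([-3.14028693e+00, -1.92147707e-04,  3.44782544e-01]), 'contact_force': array([-0.36045131, -0.28460125,  0.88401125]), 'torque': array([-0.04844265,  0.01461228, -0.00998428]), 'grip_force': 0.0, 'opening': 0.09197860304529328}
```

View pics/scene0.png

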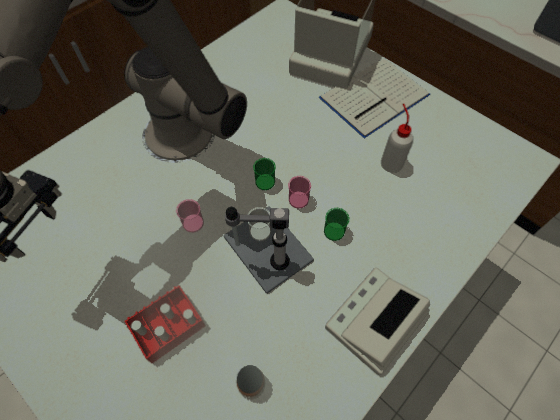

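View pics/top0.png

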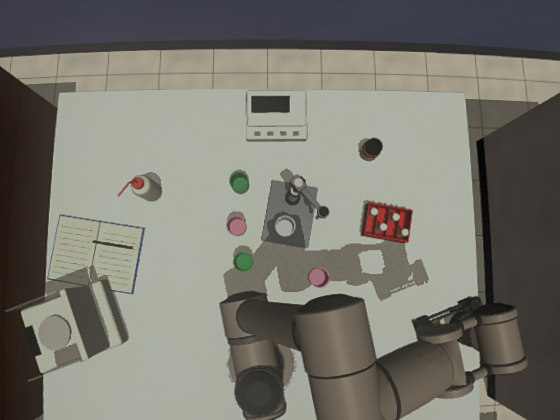

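The stand's foot is at top (290,215) and scene (268,247), with its head at top (298,183) and scene (280,218). The electrode cap is at top (323,211) and scene (232,214). Beaker-shaped candidates in the top view are green (240,183), green (244,261), pink (237,226), pink (318,277) and white (285,226). The white one fits: it is translucent and stands on the foot plate. I'll confirm it in an enlarged crop.

Run:
```python
import cv2,numpy as np
s=cv2.imread("pics/scene0.png")[190:300,215:325];t=cv2.imread("pics/top0.png")[160:260,250:350]
f=lambda a:cv2.resize(a,(400,400),interpolation=cv2.INTER_CUBIC)
im=np.hstack([f(s),f(t)]);im=np.clip(255*(im/255.)**.6,0,255).astype('uint8');cv2.imwrite("pics/crop0.png",im)
```

```text
(no output)
```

View pics/crop0.png

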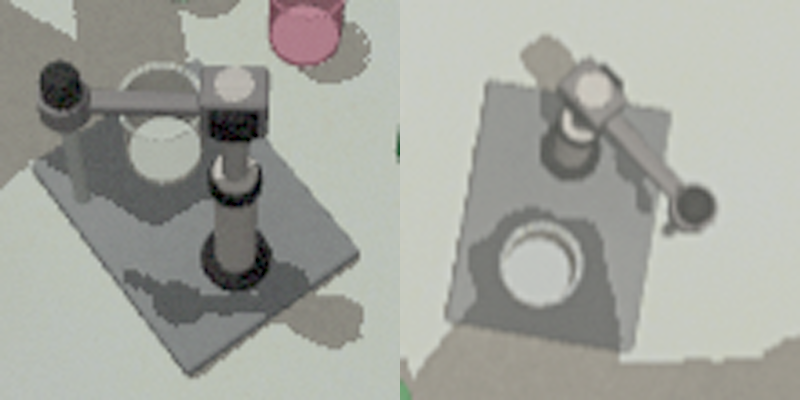

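The crop confirms the translucent white beaker, on the foot plate at scene (260,222) and top (285,226). The button is the black patch on the head side facing the scene camera and away from the robot. Next I measure.

```bash
cat > m.py <<'E'
from h import *
S=lambda x,y:(215+(x+.5)/3.636-.5,190+(y+.5)/3.636-.5)
T=lambda x,y:(250+(x-400+.5)/4-.5,160+(y+.5)/4-.5)
if __name__=="__main__":
    for n,a,b in [("headtop",S(235,84),T(596,88)),("cap",S(62,82),T(692,206)),("rim",S(162,100),T(541,263)),
      ("c1",S(357,254),T(487,82)),("c2",S(190,374),T(670,110)),("c3",S(36,168),T(633,352))]:
        p,e=tri(a,b);print(n,p.round(4),round(e,4))
    for z,n,q in [(.014,'c',[(487,82),(670,110),(633,352),(447,320)])]:
        for c in q: print('top',onz('top',T(*c),z).round(4))
    for c in [(357,254),(190,374),(36,168)]: print('scene',onz('scene',S(*c),.014).round(4))
    print('rim top/scene at .094',onz('top',T(541,263),.094).round(4),onz('scene',S(162,100),.094).round(4))
    print('floor',onz('scene',S(164,148),.017).round(4),onz('top',T(539,268),.017).round(4))
E
python3 m.py
```

```text
headtop [ 0.5528 -0.1071  0.2811] 0.0006
cap [ 0.4727 -0.1732  0.2715] 0.0013
rim [ 0.45   -0.077   0.0943] 0.0007
c1 [ 0.6128 -0.0363  0.0042] 0.002
c2 [ 0.588  -0.1917  0.0109] 0.0
c3 [ 0.3837 -0.1561  0.0071] 0.0047
top [ 0.6115 -0.0355  0.014 ]
top [ 0.5874 -0.1913  0.014 ]
top [ 0.382  -0.1573  0.014 ]
top [ 0.409  -0.0018  0.014 ]
scene [ 0.6145 -0.0407  0.014 ]
scene [ 0.5888 -0.1924  0.014 ]
scene [ 0.3882 -0.1561  0.014 ]
rim top/scene at .094 [ 0.4498 -0.0773  0.094 ] [ 0.4501 -0.0766  0.094 ]
floor [ 0.4486 -0.0776  0.017 ] [ 0.4523 -0.0788  0.017 ]
```

jog_arm([
  [0.3,0.3,0.6,0.1,1],
  [0.6,0.6,1,0.22,1],
  [1,1,1,0.22,1],
  [1,1,1,0.22,1],
], squeeze=25)

```text
time: 0.5
tool_pos: [0.2608, -0.4111, 0.2692]
tool_rot: [3.139, -0.001, 0.696]
contact_force: [0.1, -0.5, -0.7]
opening: 0.0918
grip_force: 0.0
```

jog_arm([
  [0.5,0.5,0.4,0,1],
  [1,1,0.85,0,1],
  [1,1,0.85,0,1],
])

```text
time: 0.8
tool_pos: [0.3386, -0.3329, 0.3368]
tool_rot: [3.141, -0.0, 0.691]
contact_force: [0.4, 0.4, -0.2]
opening: 0.0914
grip_force: 0.0
```

jog_arm([
  [0.5,0.5,0,0,1],
  [1,1,0,0,1],
  [1,1,0,0,1],
])

```text
time: 1.1
tool_pos: [0.4195, -0.2513, 0.335]
tool_rot: [-3.14, -0.001, 0.694]
contact_force: [-0.8, -0.9, -1.1]
opening: 0.092
grip_force: 0.0
```

jog_arm([
  [0.5,0.5,0,0,1],
  [1,1,0,0,1],
  [1,1,0,0,1],
  [1,1,0,0,1],
])

```text
time: 1.5
tool_pos: [0.498, -0.1736, 0.3346]
tool_rot: [-3.14, 0.001, 0.693]
contact_force: [-0.0, -1.0, 0.4]
opening: 0.0916
grip_force: 0.0
```

Run:
```python
from m import *
A=np.array([.552,-.1065])
for n,p in(("capT",onz('top',T(692,206),.289)),("capS",onz('scene',S(60,76),.289)),("headT",onz('top',T(596,88),.281)),("headS",onz('scene',S(235,84),.281))):
    d=p[:2]-A;print(n,p.round(4),np.linalg.norm(d).round(4),np.degrees(np.arctan2(d[1],d[0]))%360)
for q in[(.552,-.1065,.281),(.473,-.173,.289)]: print(proj('scene',q),proj('top',q))
# arm centreline ends, top view, arm at about head mid height .265
a,b=onz('top',T(618,120),.265),onz('top',T(672,186),.265);print(np.degrees(np.arctan2(*(b-a)[1::-1]))%360)
# cap top disc: dark blob centroid
t=cv2.imread("pics/top0.png");g=t.max(2);m=(g<70).astype('uint8');n,l,s,c=cv2.connectedComponentsWithStats(m)
for i in range(1,n):
    if 310<c[i][0]<335 and 200<c[i][1]<222: print(s[i],c[i],onz('top',c[i],.289))
```

```text
capT [ 0.4709 -0.1702  0.289 ] 0.1032 218.14803726133982
capS [ 0.4769 -0.1774  0.289 ] 0.1032 223.3568812964751
headT [ 0.5526 -0.1074  0.281 ] 0.001 304.4255757508061
headS [ 0.5529 -0.1068  0.281 ] 0.0009 339.785860940359
(np.float64(279.0766247494688), np.float64(212.40133457755624)) (np.float64(298.3124545050956), np.float64(181.83679739826334))
(np.float64(231.36658870118382), np.float64(208.1776710029692)) (np.float64(323.64624824872095), np.float64(210.33587130107537))
218.5771009813486
[319 207   9   9  69] [323.01449275 210.91304348] [ 0.47144464 -0.17127666  0.289     ]
[310 211   2   2   3] [310.66666667 211.33333333] [ 0.47031578 -0.13814345  0.289     ]
[317 212   1   2   2] [317.  212.5] [ 0.46717404 -0.15507017  0.289     ]
[317 215   3   2   4] [318.   215.75] [ 0.45843774 -0.15762007  0.289     ]
```

jog_arm([
  [0.3,0.4,0,0,1],
  [0.68,0.84,0,0,1],
  [0.68,0.84,0,0,1],
  [0.68,0.84,0,0,1],
])

```text
time: 1.9
tool_pos: [0.5513, -0.1082, 0.335]
tool_rot: [-3.141, 0.002, 0.69]
contact_force: [-0.4, -0.1, -0.4]
opening: 0.0917
grip_force: 0.0
```

jog_arm([
  [0,0,-0.3,0,1],
  [0,0,-0.6,0,1],
  [0,0,-0.8,0,1],
  [0,0,-0.8,0,1],
])

```text
time: 2.3
tool_pos: [0.5496, -0.1089, 0.2695]
tool_rot: [-3.138, 0.003, 0.688]
contact_force: [-0.0, 0.3, 0.9]
opening: 0.0917
grip_force: 0.0
```

jog_arm([
  [0,0,-0.2,0,1],
  [0,0,-0.4,0,1],
  [0,0,-0.4,0,1],
  [0,0,-0.4,0,1],
])

```text
time: 2.7
tool_pos: [0.5518, -0.1081, 0.2409]
tool_rot: [3.14, -0.0, 0.689]
contact_force: [-0.4, 0.4, 1.4]
opening: 0.0918
grip_force: 0.0
```

Run:
```python
from h import *
s=cams.read_camera("scene")[160:280,205:325];t=cams.read_camera("top")[150:260,240:350]
f=lambda a:cv2.resize(a,(400,400),interpolation=cv2.INTER_CUBIC)
im=np.hstack([f(s),f(t)]);cv2.imwrite("pics/crop1.png",np.clip(255*(im/255.)**.6,0,255).astype('uint8'))
```

```text
(no output)
```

View pics/crop1.png

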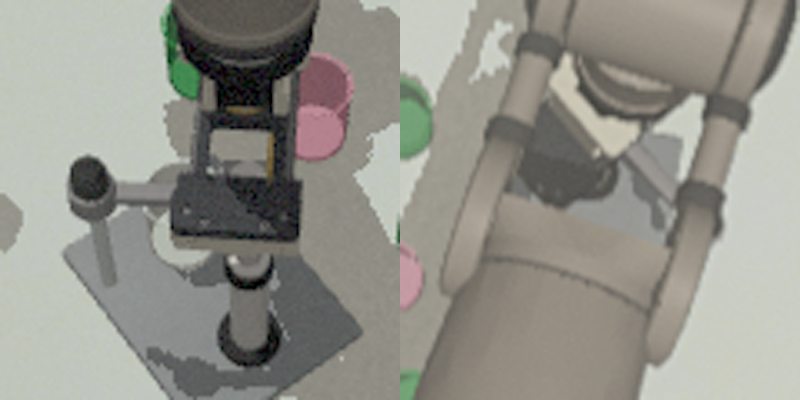

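The fingers straddle the head (scene crop about (235,200)) and are clear of the electrode (about (100,230)). Closing now.

jog_arm([
  [0,0,0,0,-1],
  [0,0,0,0,-1],
  [0,0,0,0,-1],
  [0,0,0,0,-1],
  [0,0,0,0,-1],
  [0,0,0,0,-1],
  [0,0,0,0,-1],
  [0,0,0,0,-1],
  [0,0,0,0,-1],
  [0,0,0,0,-1],
], squeeze=25)

```text
time: 3.8
tool_pos: [0.5519, -0.1069, 0.2396]
tool_rot: [3.141, 0.0, 0.69]
contact_force: [0.6, 0.2, 0.5]
opening: 0.0162
grip_force: 0.0
```

Run:
```python
from h import *
o=readout.observe();print(o['opening'],o['grip_force'],o['tool_pos'])
s=cams.read_camera("scene")[160:280,205:325];t=cams.read_camera("top")[150:260,240:350]
f=lambda a:cv2.resize(a,(400,400),interpolation=cv2.INTER_CUBIC)
im=np.hstack([f(s),f(t)]);cv2.imwrite("pics/crop2.png",np.clip(255*(im/255.)**.6,0,255).astype('uint8'))
P=o['tool_pos'];print([np.subtract(proj('scene',P+[0,0,d]),[205,160])*400/120 for d in (0,.019,.066)])
```

```text
0.016158930128917982 0.0 [ 0.55187597 -0.10693623  0.23962845]
[array([246.53891738, 205.15987651]), array([246.44203987, 191.57779106]), array([246.18692629, 155.90361198])]
```

View pics/crop2.png

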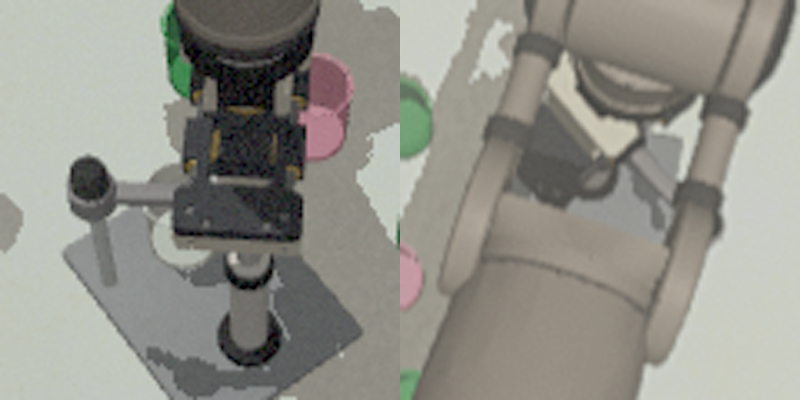

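jog_arm([
  [0,0,0,0,-1],
  [0,0,0,0,-1],
])

```text
time: 4.1
tool_pos: [0.5519, -0.1069, 0.2397]
tool_rot: [3.141, -0.0, 0.69]
contact_force: [-0.4, -0.6, 0.3]
opening: 0.0007
grip_force: 0.0
```

Run:
```python
from h import *
s=cams.read_camera("scene");cv2.imwrite("pics/s3raw.png",s);t=cams.read_camera("top");cv2.imwrite("pics/t3raw.png",t)
s=s[170:270,220:320]
im=cv2.resize(s,(600,600),interpolation=cv2.INTER_CUBIC);cv2.imwrite("pics/crop3.png",np.clip(255*(im/255.)**.5,0,255).astype('uint8'))
o=readout.observe();P=o['tool_pos'];C=lambda q:(np.subtract(proj('scene',q),[220,170])*6).round()
u=np.array([.64,-.77,0]);w=np.array([.77,.64,0])
print('tcp',C(P),'body front bottom',C(P+[0,0,.066]+u*.095),'front corner',C(P+[0,0,.066]+u*.095+w*.0375),'alt',C(P+[0,0,.066]+u*.0375+w*.095),'head btn',C(P+[0,0,.019]+u*.02), o['opening'])
```

```text
tcp [354. 309.] body front bottom [334. 465.] front corner [446. 471.] alt [620. 329.] head btn [350. 333.] 0.00029603919878806164
```

View pics/crop3.png

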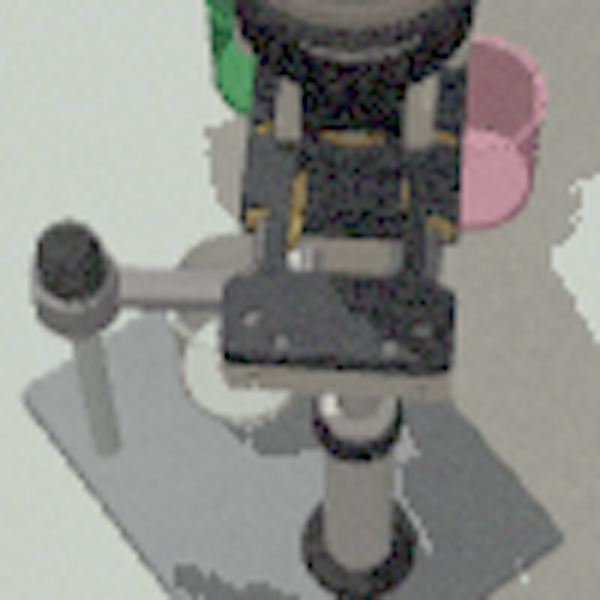

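Run:
```python
from h import *
o=readout.observe();P=o['tool_pos'];u=np.array([.64,-.77,0]);w=np.array([.77,.64,0]);z=np.array([0,0,1.])
out=[]
for n,f,(x0,y0) in(("scene","pics/s3raw.png",(225,170)),("top","pics/t3raw.png",(250,140))):
    im=cv2.imread(f)[y0:y0+100,x0:x0+100];im=cv2.resize(im,(400,400),interpolation=cv2.INTER_CUBIC);im=np.clip(255*(im/255.)**.5,0,255).astype('uint8')
    def q(p): a=(np.subtract(proj(n,p),[x0,y0])+.5)*4;return tuple(int(v) for v in a)
    def box(c,a,b,col): cv2.polylines(im,[np.array([q(c+i*a*u+j*b*w) for i,j in((1,1),(1,-1),(-1,-1),(-1,1))])],True,col,1)
    box(P+.066*z,.095,.0375,(0,0,255)); box(P*[1,1,0]+.281*z,.015,.021,(0,255,0)); box(P*[1,1,0]+.237*z,.015,.021,(0,255,0))
    cv2.circle(im,q(P),3,(255,0,255),-1); out.append(im)
cv2.imwrite("pics/ov.png",np.hstack(out)); print({k:np.round(v,3) for k,v in o.items()})
```

```text
{'time': np.float64(4.2), 'qpos': array([-0.328,  0.378,  1.326, -0.   ,  1.437,  0.553]), 'qvel': array([ 0.001,  0.002,  0.   , -0.001,  0.   , -0.001]), 'joint_efforts': array([-1.0000e-03, -4.6481e+01, -2.5939e+01,  8.7000e-02, -1.1000e-02,
        0.0000e+00]), 'tool_pos': array([ 0.552, -0.107,  0.24 ]), 'tool_rot': array([3.141, 0.   , 0.69 ]), 'contact_force': array([0.619, 0.406, 0.741]), 'torque': array([-0.061, -0.032,  0.017]), 'grip_force': np.float64(0.0), 'opening': np.float64(0.0)}
```

View pics/ov.png

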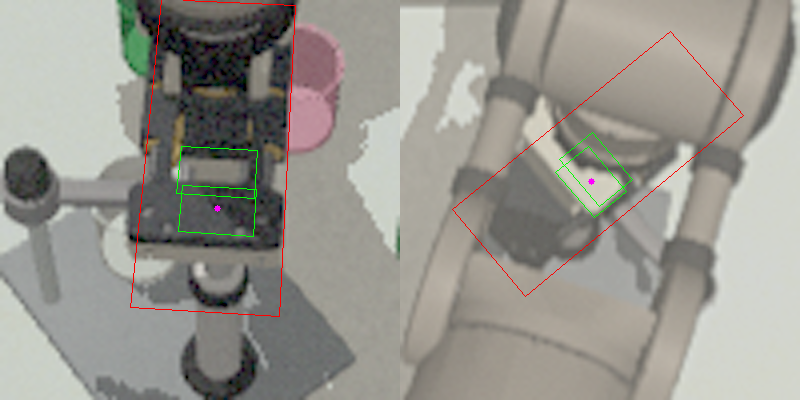

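Run:
```python
from h import *
S=lambda x,y:(225+x/4-.5,170+y/4-.5); T=lambda x,y:(250+(x-400)/4-.5,140+y/4-.5)
for a,b in[((140,250),(532,115)),((278,255),(598,205)),((205,253),(565,160)),((128,240),(532,115)),((280,240),(605,200))]:
    p,e=tri(S(*a),T(*b));print(p.round(3),round(e,4))
for f,k in(("pics/scene0.png",1),):
    im=cv2.imread(f)[160:270,0:110];cv2.imwrite("pics/g0.png",np.clip(255*(cv2.resize(im,(550,550),interpolation=cv2.INTER_CUBIC)/255.)**.5,0,255).astype('uint8'))
```

```text
[ 0.568 -0.111  0.25 ] 0.1085
[ 0.562 -0.099  0.179] 0.0466
[ 0.564 -0.105  0.204] 0.0357
[ 0.565 -0.113  0.262] 0.1132
[ 0.562 -0.102  0.203] 0.0497
```

View pics/g0.png

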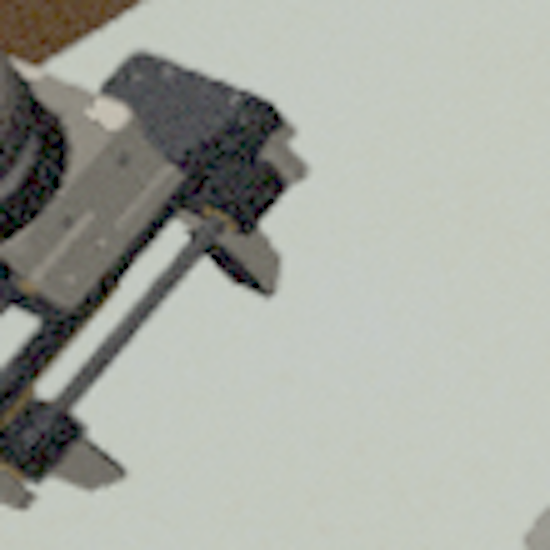

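Run:
```python
from h import *
print({k:getattr(robot,k) for k in dir(robot) if not k.startswith('_')})
P=np.array([.1774,-.4937,.187]);a=.3448;v=np.array([np.sin(a),-np.cos(a),0]);w=np.array([np.cos(a),np.sin(a),0])
for s in(-.065,-.046,0,.046,.065): print(s,*[((np.array(proj('scene',P+s*v+d*np.array([0,0,1])))-[0,160])*5).round() for d in(0,.066,.12)])
im=cv2.imread("pics/s3raw.png");i0=cv2.imread("pics/scene0.png")
for x in range(268,292,4): print(im[206:222:3,x].tolist())
```

```text
{'IKError': <class 'cell.IKError'>, 'tcp_to_grasp': 0.0188}
-0.065 [314. 295.] [249. 224.] [190. 159.]
-0.046 [288. 328.] [221. 258.] [159. 194.]
0 [222. 409.] [149. 343.] [ 83. 282.]
0.046 [153. 494.] [ 74. 432.] [  2. 374.]
0.065 [124. 531.] [ 42. 470.] [-33. 414.]
[[22, 43, 57], [31, 61, 77], [116, 125, 124], [33, 37, 36], [33, 29, 28], [31, 30, 24]]
[[12, 9, 12], [30, 37, 36], [52, 52, 54], [34, 29, 32], [31, 30, 29], [33, 32, 32]]
[[11, 6, 6], [25, 27, 29], [55, 66, 68], [29, 33, 34], [11, 15, 8], [34, 29, 29]]
[[3, 4, 1], [11, 7, 8], [57, 67, 68], [38, 44, 46], [16, 15, 16], [11, 6, 9]]
[[9, 5, 5], [10, 7, 11], [55, 64, 65], [42, 44, 43], [13, 11, 13], [16, 11, 11]]
[[17, 17, 13], [18, 17, 19], [9, 5, 13], [18, 20, 15], [18, 16, 18], [13, 13, 17]]
```

jog_arm([
  [0,0,0.4,0,-1],
  [0,0,0.8,0,-1],
  [0,0,1,0,-1],
  [0,0,1,0,-1],
])

```text
time: 4.6
tool_pos: [0.5529, -0.1072, 0.3223]
tool_rot: [3.137, -0.003, 0.69]
contact_force: [-0.2, -0.5, -0.3]
opening: 0.0004
grip_force: 0.0
```

jog_arm([
  [0,0,0.5,0,-1],
  [0,0,0.5,-0.2,-1],
  [0,0,0.5,-0.4,-1],
  [0,0,0.5,-0.6,-1],
  [0,0,0.5,-0.8,-1],
  [0,0,0.5,-1,-1],
  [0,0,0.5,-1,-1],
  [0,0,0.5,-1,-1],
  [0,0,0.5,-1,-1],
  [0,0,0.5,-1,-1],
  [0,0,0.5,-1,-1],
  [0,0,0.5,-1,-1],
])

```text
time: 5.8
tool_pos: [0.5516, -0.1068, 0.3579]
tool_rot: [3.14, 0.002, -0.886]
contact_force: [0.8, 0.1, -0.0]
opening: 0.0002
grip_force: 0.0
```

Run:
```python
from h import *
o=readout.observe();print(o['tool_pos'],o['tool_rot'],o['opening']);np.save('p4.npy',o['tool_pos'])
cv2.imwrite("pics/s4raw.png",cams.read_camera("scene"));print(proj('scene',o['tool_pos']))
```

```text
[ 0.55156122 -0.10682885  0.35794587] [ 3.14013459e+00  2.14893590e-03 -8.85624979e-01] 0.0002075727327428359
(np.float64(278.6858085295994), np.float64(193.5675753626659))
```

jog_arm([
  [0,0,0,0,1],
  [0,0,0,0,1],
  [0,0,0,0,1],
  [0,0,0,0,1],
  [0,0,0,0,1],
  [0,0,0,0,1],
  [0,0,0,0,1],
  [0,0,0,0,1],
  [0,0,0,0,1],
  [0,0,0,0,1],
])

```text
time: 6.85
tool_pos: [0.5519, -0.1069, 0.3596]
tool_rot: [3.142, 0.0, -0.88]
contact_force: [-0.1, -0.3, 0.4]
opening: 0.0757
grip_force: 0.0
```

Run:
```python
from h import *
o=readout.observe();P=o['tool_pos'];s=cams.read_camera("scene");cv2.imwrite("pics/s5raw.png",s)
out=[]
for im in(cv2.imread("pics/s4raw.png"),s):
    a=cv2.resize(im[140:240,225:325],(400,400),interpolation=cv2.INTER_CUBIC);a=np.clip(255*(a/255.)**.5,0,255).astype('uint8')
    for d in(0,.019,.04,.066): cv2.circle(a,tuple(int(v) for v in (np.subtract(proj('scene',P+[0,0,d]),[225,140])+.5)*4),2,(255,0,255),-1)
    out.append(a)
cv2.imwrite("pics/v9.png",np.hstack(out))
```

```text
(no output)
```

View pics/v9.png

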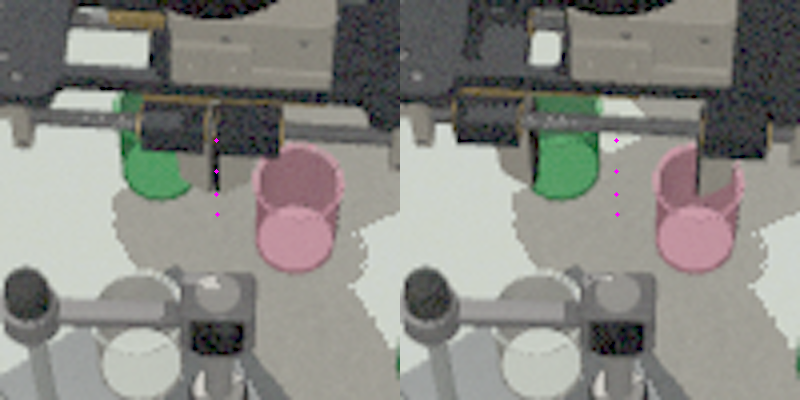

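The shut fingertips (left pane, about (216,188)) sit well above the projected TCP at (217,214). Allowing for the pad's near edge, the tips are about 36–40 mm higher than the readout says. That explains why they shut just above the head, which hasn't moved. I'll go back, descend about 37 mm deeper and watch the forces.

jog_arm([
  [0,0,0,0.2,1],
  [0,0,0,0.4,1],
  [0,0,0,0.6,1],
  [0,0,0,0.8,1],
  [0,0,0,1,1],
  [0,0,0,1,1],
  [0,0,0,1,1],
  [0,0,0,1,1],
  [0,0,0,1,1],
  [0,0,0,1,1],
  [0,0,0,1,1],
  [0,0,0,1,1],
])

```text
time: 8.1
tool_pos: [0.5519, -0.1069, 0.3596]
tool_rot: [3.142, 0.0, 0.691]
contact_force: [1.0, -0.6, 0.2]
opening: 0.0917
grip_force: 0.0
```

jog_arm([
  [0,0,-0.4,0,1],
  [0,0,-0.8,0,1],
  [0,0,-1,0,1],
  [0,0,-1,0,1],
])

```text
time: 8.5
tool_pos: [0.5507, -0.1065, 0.2772]
tool_rot: [-3.137, 0.003, 0.688]
contact_force: [0.6, 0.1, 0.0]
opening: 0.092
grip_force: 0.0
```

jog_arm([
  [0,0,-0.2,0,1],
  [0,0,-0.4,0,1],
  [0,0,-0.5,0,1],
  [0,0,-0.6,0,1],
  [0,0,-0.6,0,1],
])

```text
time: 9.0
tool_pos: [0.5518, -0.1069, 0.2314]
tool_rot: [-3.141, 0.0, 0.69]
contact_force: [-0.2, 0.2, -0.1]
opening: 0.0918
grip_force: 0.0
```

jog_arm([
  [0,0,-0.06,0,1],
  [0,0,-0.12,0,1],
  [0,0,-0.18,0,1],
  [0,0,-0.24,0,1],
  [0,0,-0.3,0,1],
  [0,0,-0.32,0,1],
  [0,0,-0.32,0,1],
  [0,0,-0.32,0,1],
])

```text
time: 9.8
tool_pos: [0.552, -0.107, 0.2062]
tool_rot: [3.141, -0.0, 0.69]
contact_force: [0.4, -0.7, 0.2]
opening: 0.0915
grip_force: 0.0
```

No contact on the way down. Closing, with the force and opening watched before it fully shuts.

jog_arm([
  [0,0,0,0,-1],
  [0,0,0,0,-1],
  [0,0,0,0,-1],
  [0,0,0,0,-1],
  [0,0,0,0,-1],
  [0,0,0,0,-1],
  [0,0,0,0,-1],
  [0,0,0,0,-1],
  [0,0,0,0,-1],
  [0,0,0,0,-1],
], squeeze=27)

```text
time: 10.8
tool_pos: [0.5511, -0.1062, 0.2051]
tool_rot: [-3.139, 0.001, 0.691]
contact_force: [-1.6, 3.4, -4.9]
opening: 0.031
grip_force: 26.6
```

jog_arm([
  [0,0,0,-0.05,-1],
  [0,0,0,-0.11,-1],
  [0,0,0,-0.17,-1],
  [0,0,0,-0.23,-1],
  [0,0,0,-0.29,-1],
  [0,0,0,-0.35,-1],
  [0,0,0,-0.41,-1],
  [0,0,0,-0.47,-1],
  [0,0,0,-0.53,-1],
  [0,0,0,-0.58,-1],
  [0,0,0,-0.62,-1],
  [0,0,0,-0.62,-1],
])

```text
time: 12.0
tool_pos: [0.5507, -0.1062, 0.205]
tool_rot: [-3.141, 0.004, -0.284]
contact_force: [-2.9, 2.9, -6.7]
opening: 0.0308
grip_force: 26.6
```

Run:
```python
from h import *
s=cams.read_camera("scene");t=cams.read_camera("top");cv2.imwrite("pics/s6raw.png",s);cv2.imwrite("pics/t6raw.png",t)
out=[]
for n,im,(x0,y0) in(("scene",s,(215,180)),("top",t,(240,150))):
    a=np.clip(255*(cv2.resize(im[y0:y0+100,x0:x0+100],(400,400),interpolation=cv2.INTER_CUBIC)/255.)**.5,0,255).astype('uint8')
    q=lambda p:tuple(int(v) for v in (np.subtract(proj(n,p),[x0,y0])+.5)*4)
    th=np.linspace(0,6.28,40);cv2.polylines(a,[np.array([q((.45+.03*np.cos(v),-.077+.03*np.sin(v),.094)) for v in th])],True,(0,255,0),1)
    c=np.array([.552,-.1065,0])+.105*np.array([-np.cos(.281),np.sin(.281),0])
    for z,col in((.289,(0,0,255)),(.113,(255,0,255))): cv2.circle(a,q(c+[0,0,z]),3,col,1)
    out.append(a)
print(c,readout.observe()['tool_rot']);cv2.imwrite("pics/v10.png",np.hstack(out))
```

```text
[ 0.45111825 -0.07738176  0.        ] [-3.14115675  0.00336935 -0.28174444]
```

View pics/v10.png

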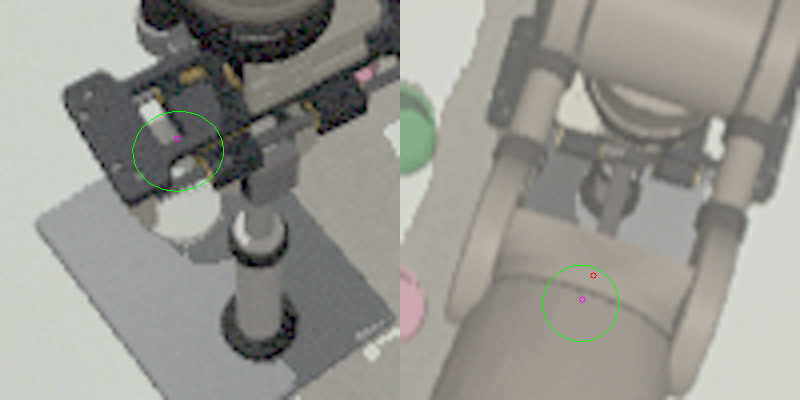

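jog_arm([
  [0,0,-0.06,0,-1],
  [0,0,-0.14,0,-1],
  [0,0,-0.22,0,-1],
  [0,0,-0.3,0,-1],
  [0,0,-0.38,0,-1],
  [0,0,-0.46,0,-1],
  [0,0,-0.46,0,-1],
])

```text
time: 12.8
tool_pos: [0.5508, -0.1063, 0.1679]
tool_rot: [-3.141, 0.004, -0.282]
contact_force: [-3.6, 3.9, -6.8]
opening: 0.0312
grip_force: 26.6
```

jog_arm([
  [0,0,-0.06,0,-1],
  [0,0,-0.12,0,-1],
  [0,0,-0.18,0,-1],
  [0,0,-0.24,0,-1],
  [0,0,-0.3,0,-1],
  [0,0,-0.35,0,-1],
  [0,0,-0.35,0,-1],
  [0,0,-0.35,0,-1],
])

```text
time: 13.6
tool_pos: [0.5508, -0.1063, 0.1406]
tool_rot: [-3.141, 0.003, -0.282]
contact_force: [-4.8, 5.1, -6.8]
opening: 0.0308
grip_force: 26.6
```

jog_arm([
  [0,0,0,0,-1],
  [0,0,0.08,0,-1],
  [0,0,0.18,0,-1],
  [0,0,0.28,0,-1],
  [0,0,0.38,0,-1],
  [0,0,0.48,0,-1],
  [0,0,0.58,0,-1],
  [0,0,0.68,0,-1],
  [0,0,0.78,0,-1],
  [0,0,0.88,0,-1],
  [0,0,1,0,-1],
  [0,0,1,0,-1],
])

```text
time: 14.8
tool_pos: [0.551, -0.1064, 0.2225]
tool_rot: [-3.141, 0.001, -0.282]
contact_force: [-6.2, 4.2, -5.0]
opening: 0.0311
grip_force: 26.6
```

jog_arm([
  [0,0,0.08,0,-1],
  [0,0,0.16,0,-1],
  [0,0,0.24,0,-1],
  [0,0,0.32,0,-1],
  [0,0,0.4,0,-1],
  [0,0,0.46,0,-1],
  [0,0,0.5,0,-1],
  [0,0,0.52,0,-1],
  [0,0,0.52,0,-1],
  [0,0,0.52,0,-1],
])

```text
time: 15.8
tool_pos: [0.551, -0.1064, 0.2633]
tool_rot: [-3.141, 0.002, -0.282]
contact_force: [-5.4, 3.6, -5.9]
opening: 0.031
grip_force: 26.6
```

jog_arm([
  [0,0,0.01,0,-1],
  [0,0,0.02,0,-1],
  [0,0,0.02,0,-1],
  [0,0,0.02,0,-1],
])

```text
time: 16.2
tool_pos: [0.551, -0.1064, 0.2647]
tool_rot: [-3.141, 0.002, -0.282]
contact_force: [-5.2, 4.2, -6.2]
opening: 0.0312
grip_force: 26.6
```

jog_arm([
  [0,0,0.01,0,-1],
  [0,0,0.01,0,-1],
  [0,0,0.01,0,-1],
])

```text
time: 16.5
tool_pos: [0.551, -0.1064, 0.2654]
tool_rot: [-3.141, 0.002, -0.282]
contact_force: [-5.1, 3.9, -5.6]
opening: 0.031
grip_force: 26.6
```

jog_arm([
  [0,0,0.01,0,-1],
  [0,0,0.01,0,-1],
  [0,0,0.01,0,-1],
])

```text
time: 16.8
tool_pos: [0.551, -0.1064, 0.2662]
tool_rot: [-3.141, 0.002, -0.282]
contact_force: [-5.4, 4.2, -5.5]
opening: 0.0311
grip_force: 26.6
```

jog_arm([
  [0,0,0.01,0,-1],
  [0,0,0.01,0,-1],
  [0,0,0.01,0,-1],
])

```text
time: 17.1
tool_pos: [0.551, -0.1064, 0.267]
tool_rot: [-3.141, 0.002, -0.282]
contact_force: [-4.6, 4.2, -7.0]
opening: 0.031
grip_force: 26.6
```

jog_arm([
  [0,0,0.01,0,-1],
  [0,0,0.01,0,-1],
  [0,0,0.01,0,-1],
])

```text
time: 17.4
tool_pos: [0.551, -0.1064, 0.2673]
tool_rot: [-3.141, 0.003, -0.282]
contact_force: [-3.8, 4.9, -8.5]
opening: 0.0309
grip_force: 26.6
```

jog_arm([
  [0,0,0.01,0,-1],
  [0,0,0.01,0,-1],
  [0,0,0.01,0,-1],
])

```text
time: 17.7
tool_pos: [0.5508, -0.1064, 0.2674]
tool_rot: [-3.141, 0.004, -0.282]
contact_force: [-3.7, 3.8, -12.6]
opening: 0.0304
grip_force: 26.6
```

jog_arm([
  [0,0,0,0,-1],
  [0,0,0,0,-1],
  [0,0,0,0,-1],
  [0,0,0,0,-1],
  [0,0,0,0,-1],
])

```text
time: 18.2
tool_pos: [0.5508, -0.1064, 0.2674]
tool_rot: [-3.141, 0.004, -0.282]
contact_force: [-4.2, 3.6, -11.5]
opening: 0.0309
grip_force: 26.6
```

Run:
```python
from h import *
b=cams.read_camera("scene");cv2.imwrite("pics/s11.png",b)
for n,im in(("before",cv2.imread("pics/scene0.png")),("swung",cv2.imread("pics/s6raw.png")),("now",b)):
    m=(im[222:248,244:278].min(2)>140).astype('uint8');k,l,s,c=cv2.connectedComponentsWithStats(m)
    print(n,[(s[i].tolist(),c[i].round(1).tolist()) for i in range(1,k) if s[i][4]>15])
print(readout.observe())
```

```text
before [([10, 2, 13, 4, 27], [15.4, 3.6])]
swung []
now [([9, 1, 15, 6, 58], [15.5, 3.1])]
{'time': 18.25, 'qpos': array([-3.27438944e-01,  3.66355895e-01,  1.26904499e+00,  1.71379813e-04,
        1.50997935e+00,  1.52575794e+00]), 'qvel': array([-0.00176258,  0.00033847,  0.00070458, -0.00012991, -0.00031951,
       -0.00069497]), 'joint_efforts': array([-1.58402916e+00, -5.23647738e+01, -3.26375341e+01, -6.38753716e-01,
       -1.50689665e+00, -2.98954337e-02]), 'tool_pos': array([ 0.55084411, -0.10635143,  0.26741976]), 'tool_rot': array([-3.14125127,  0.00377604, -0.28241066]), 'contact_force': array([ -4.41041272,   3.96578603, -12.55059146]), 'torque': array([0.63377012, 0.6476505 , 0.02452192]), 'grip_force': 26.635233163833618, 'opening': 0.031096464458398265}
```

The head is held steady against the second stop, and the beaker's bright floor patch is at the same pixels as before. Handing in.

```bash
python3 -c "
from cell import ticket
print(ticket.hand_in())"
```

```text
the job is handed in; nothing more can be done
None
```

I dipped the electrode about 44 mm below the beaker rim (from the tool's travel, not seen directly), then raised it to the second stop, where the gripper still holds it over the beaker; a first grip closed just above the head and touched nothing, and the job is handed in.

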